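# Hang the capsule pail by its bail

### The job

Swing the little pail's folded-down wire handle upright while the pail stays standing where it is, then carry the pail by that handle to the twin-arm hanger and hang it there with the handle wire settled in the dips of both arms, right by the stop pins. Set it on the arms gently, neither pressing hard nor letting it drop, keep the pail from tipping, leave the other things on the counter alone, and let go.

Things in the scene. Friction and masses are not known exactly. Their poses are not given: they have to be found in the camera images.
- pail: Small open aluminium pail for used coffee capsules, 70 mm high, 100 mm across at the rim and 88 at the foot, 0.3 to 0.55 kg. Origin at the centre of its underside, z up. The wire handle (bail) turns about the pail's own y axis, through two ear pins 62 mm above the underside, and lies folded to the pail's -x side.
- bail (a joint): Angle of the wire handle, rad: 0 is level (pointing to the pail's -x), negative droops lower, 1.571 is straight up; limits -0.3 and 2.0. Light hinge friction (about 0.05 N m) makes it stay where it is left. It starts within 0.15 rad of level. Forcing the grip off its arc about the hinge pins by 1 or 2 mm is enough to tip or lift the light pail, so yield to the force felt.
- bow (a point): Centre of the handle's grip, 95 mm from the hinge line: a red sleeve 12 mm thick, 34 long, turning freely on the wire. Either side of it 30 mm of bare straight wire, 5 mm thick, on the same line. Axes: y along the wire (the pail's y), -x from hinge line to grip. Folded, the sleeve stands some 35 mm clear of the rim, so a finger fits between. The legs, 114 mm apart, pass outside the pail.
- stand: Fixed hanger: black base 210 x 140 x 12 mm, origin at the centre of its underside, z up; 22 mm post at x = +75 mm with a clamp (front at +60, 75 mm wide) from which two rigid steel arms, 8 mm thick, run level towards -x at y = -31 and +31 mm. Nothing lies between the arms or above them ahead of the clamp except their stop pins and upturned tips. Over 15 N on it is too much.
- under_dip (a point): Point on top of the hanger's base, straight below where the wire hangs: x = -37 mm, y = 0, z = 12 mm in the hanger's frame, same axes. The arms were clamped by hand: their centre line lies anywhere from 180 to 220 mm above the counter. That height is not measured; it must be seen or felt.
- under_level (a point): Point on top of the base below the arms' level stretch, x = -68 mm. Each arm, going to -x: stop pin 8 mm thick at x = -30, its top 26 mm above the centre line; dip floor to -43 (wire centre at the pin: x = -37, 6.5 mm above the centre line); ramp up to a level stretch from -51 to -85 (wire centre 13.5 mm above); tip turned up to -93, top 18 mm above.
- mug: White mug, 80 mm across, 90 high; bystander. Origin at the centre of its underside.
- frother: Black milk frother can, 84 mm across, 165 high; bystander. Origin at the centre of its underside.
- jar: Amber glass jar, 90 mm across, 150 high; bystander. Origin at the centre of its underside.
- spoon: Steel teaspoon, 150 mm long, lying on the counter; bystander. Origin at its middle, underneath.
Mind the look-alikes: they are no part of the job. What is shaped like the pail but green is not meant.

How it is judged:
On the way, in this order (a step that is already met when the one before it is completed fails the run):
1. the wire handle is raised to within 0.25 rad of upright while the pail still stands on the counter, no more than 50 mm from where it was (value of joint bail between 1.32 and 1.82 rad and height (world z) of pail below 0.006 m and distance of pail from where it was at the start of the episode below 0.05 m), for 0.2 s.
2. the pail is lifted by the handle, its underside more than 30 mm above the counter (height (world z) of pail above 0.03 m), for 0.1 s.
At the end, for the whole second after the job is handed in: The pail hangs at rest by its wire in the dips of both arms: grip centre within 8 mm of x = -39 mm, 14 mm of y = 0 and 176 to 236 mm high in the hanger's frame, wire parallel to its y within 0.15 rad, over 1 N on the hanger, pail 20 mm clear of the counter, upright within 0.2 rad (x of bow in the frame of stand between -0.047 and -0.031 m and y of bow in the frame of stand between -0.014 and 0.014 m and z of bow in the frame of stand between 0.176 and 0.236 m and angle between the y axis of bow and the y axis of stand, either way round below 0.15 rad and contact force between pail and stand above 1 N and height (world z) of pail above 0.02 m and angle between pail's own z axis and vertical below 0.2 rad and linear speed of pail below 0.05 m/s); the robot touches nothing.
It fails at once if the hanger is pressed or struck with more than 15 N, by the pail or the robot (contact force between anything else and stand above 15 N).
It fails at once if the pail is dropped (falls faster than 0.22 m/s while not held, a fall of about 2.5 mm) (linear speed of pail above 0.22 m/s and contact force between the fingers and pail below 0.1 N and height (world z) of pail above 0.02 m).
It fails at once if the pail tips more than 0.6 rad (angle between pail's own z axis and vertical above 0.6 rad).
It fails at once if another thing on the counter is shifted by more than 40 mm (distance of any of mug, frother, jar, spoon from where it was at the start of the episode above 0.04 m).
It also fails if it takes over 72 s, if anything falls off the work surface, if the arm or the gripper's body presses on something with over 40 N, if the wrist force passes 120 N, or if a joint passes its speed limit or range.

### The arm

A 6-joint arm with a two-finger parallel gripper is mounted at the origin on the work surface. World frame = base frame: x ahead of the robot, y to its left, z up, the work surface at z = 0. Lengths are in m, angles in rad, forces in N, time in s.
With the tool pointing down it reaches from about 0.3 to 0.825 m from the base axis. Payload 5.4 kg.
Tool frame: the origin (TCP) lies on the centre line of the jaws, within the pads' length; the fingertips stand 25 mm ahead of it and the grasp point (between the pads) lies 6 mm ahead of it; z points along the fingers, y is the line along which they close (so a half turn about z gives the same grasp; the last joint's range is limited). The gripper opens to 92 mm and grips with 3 to 60 N. Pads are 20 mm wide; open, the fingers measure 128 mm over their backs; the gripper's body (75 mm by 189 mm) begins 69 mm behind the grasp point.
Start: joints at [1.027, 0.158, 1.597, -0, 1.386, -0.21], TCP at [0.188, 0.543, 0.24] pointing down, gripper open.
Joint ranges: [-2.91, 2.91], [-0.94, 2.29], [0.18, 2.7], [-1.29, 4.43], [0.17, 2.64], [-3, 3]. Speed limits (rad/s): [2.57, 2.57, 3.14, 3.14, 3.14, 3.14].

### API

Orientations are given as a 3x3 rotation matrix whose columns are the frame's x, y, z axes.
In Python, from rig import bot gives the robot as it stands. The module is installed in compiled form; this text tells all that it offers.
- The arm moves only by the shell command python3 -m jog 'ROWS' [OPENING] [FORCE]. ROWS is JSON, a list of rows, each a list of 4 numbers: the shift along the tool's x, y, z in units of 40 mm (1.0 is 40 mm), then the turn about the tool's z in units of 5 degrees (1.0 is 5 degrees). In form: [[x, y, z, roll], ...]. A call has 1 to 12 rows; each row is the pose to reach, as a shift and turn from the pose commanded when the call began, along the tool's axes at that moment; what a row does not reach only later rows make up. A row lasts 1/12 s, in which the tool goes at most 41.7 mm and 7.16 degrees, less where a joint would pass 70% of its speed; a pose out of reach is approached as far as the arm can. A call with a gripper value outside its range is refused whole. OPENING is the finger opening in mm, from 0 to 91.9, set as the call begins (- or left out, the last holds). The fingers move at their own pace and stop on an object; FORCE is the grip in N (left out, the last holds). Time passes only in rows, so rows that repeat a pose let the fingers close. It gives the time, the measured TCP pose, the force, the opening and the grip force at its end, in the units of the state.
- bot.read_state(): the state, without advancing time (a new reading comes with each control period).
- bot.grab_frame(name): name is "scene" or "top" or "wrist"; returns a dict with "frame" (420x560x3 uint8, blue, green, red), "vfov" (degrees; the focal length in pixels is half the picture's height over the tangent of half this angle, whatever the lens; pixels are square), "cx", "cy" (the principal point, pixels), "cam_to_world" (4x4, takes a point from camera to world coordinates). Camera axes: x right, y up, looking along -z (the intrinsics and any distortion apply to the point x, -y, -z); pixel columns grow to the right and rows downward; lengths in m; the calibration is good to about 2 mm. A picture is of the moment at which its call begins. There is no depth.
- bot.close_job(): hands the job in; it is judged then, once.
The state is a dict: "clock": time; "qpos": joint angles; "joint_vel": joint speeds; "effort": joint torques, N m; "tcp_pos": TCP position; "eef_rot": TCP orientation; "contact_force": force on the tool from outside, world axes, zero at the start; "torque": the same for the moment, N m; "finger_gap": opening from 0.0 (shut) to 1.0 (fully open); "grip_force": force on a finger pad.
Only numpy, scipy, OpenCV 4.12 (cv2) and the standard library are available. Lean on these libraries where they do the work, as an engineer would, in place of code of your own. Each camera call takes 0.05 s, during which the arm holds its last target. There are 200 camera calls.

## Working session

There is one attempt and no reset: what is moved stays moved. The work goes in short steps, Python scripts to look and compute and a shell command to move; the robot and the scene stay as the last step left them, time stands still between calls to the robot, and variables do not carry over. Pictures are saved under pics/ and viewed, at most 10 in all, crops included, and the job is handed in when it is done.

```bash
mkdir -p pics; cat > h.py <<'E'
import numpy as np,cv2,pickle
from rig import bot
def grab(n,tag):
    f=bot.grab_frame(n); pickle.dump(f,open(f'pics/{tag}.pkl','wb')); cv2.imwrite(f'pics/{tag}.png',f['frame']); return f
def load(tag): return pickle.load(open(f'pics/{tag}.pkl','rb'))
def K(f):
    fl=f['frame'].shape[0]/2/np.tan(np.radians(f['vfov'])/2)
    return fl
def ray(f,u,v):
    fl=K(f); T=np.array(f['cam_to_world']); d=T[:3,:3]@np.array([(u-f['cx'])/fl,-(v-f['cy'])/fl,-1]); return T[:3,3],d/np.linalg.norm(d)
def onz(f,u,v,z):
    o,d=ray(f,u,v); return o+d*(z-o[2])/d[2]
def tri(*a):
    A=np.zeros((3,3));b=np.zeros(3)
    for f,u,v in a:
        o,d=ray(f,u,v);M=np.eye(3)-np.outer(d,d);A+=M;b+=M@o
    p=np.linalg.solve(A,b); return p,[np.linalg.norm(np.cross(p-ray(f,u,v)[0],ray(f,u,v)[1])) for f,u,v in a]
def proj(f,p):
    T=np.array(f['cam_to_world']);c=T[:3,:3].T@(np.array(p)-T[:3,3]);fl=K(f);return f['cx']+fl*c[0]/-c[2],f['cy']-fl*c[1]/-c[2]
E
python3 - <<'E'
from h import *
np.set_printoptions(precision=4,suppress=True)
a=grab('scene','s0');b=grab('top','t0');w=grab('wrist','w0')
for f in(a,b,w): print({k:v for k,v in f.items() if k not in('frame',)})
print(bot.read_state())
cv2.imwrite('pics/both.png',cv2.resize(np.vstack([a['frame'],b['frame']]),None,fx=.7,fy=.7))
E
```

```text
{'vfov': 43.819974167335964, 'cx': 284.78357886176934, 'cy': 214.17461873194122, 'cam_to_world': array([[-0.3476, -0.5744,  0.7411,  1.6894],
       [ 0.9374, -0.2304,  0.2612,  0.4116],
       [ 0.0207,  0.7855,  0.6185,  1.0269],
       [ 0.    ,  0.    ,  0.    ,  1.    ]])}
{'vfov': 53.95078451093721, 'cx': 277.78476245490685, 'cy': 211.7541182713835, 'cam_to_world': array([[ 0.0104,  0.9914, -0.1307,  0.4075],
       [-0.9999,  0.0107,  0.0018,  0.0178],
       [ 0.0032,  0.1307,  0.9914,  1.2106],
       [ 0.    ,  0.    ,  0.    ,  1.    ]])}
{'vfov': 69.30272047699415, 'cx': 285.392362544815, 'cy': 208.48410857488295, 'cam_to_world': array([[ 0.3275, -0.9079, -0.2615,  0.1137],
       [ 0.9448,  0.3141,  0.0927,  0.568 ],
       [-0.002 , -0.2775,  0.9607,  0.3848],
       [ 0.    ,  0.    ,  0.    ,  1.    ]])}
{'clock': 0.15, 'qpos': array([ 1.0269,  0.1589,  1.5979,  0.    ,  1.3862, -0.2101]), 'joint_vel': array([ 0.0002, -0.0016, -0.0052,  0.    ,  0.0005,  0.0001]), 'effort': array([  0.0009, -38.5921, -32.2432,   0.0702,   0.0352,  -0.0001]), 'tcp_pos': array([0.1882, 0.5429, 0.2389]), 'eef_rot': array([[-0.9448,  0.3277, -0.0007],
       [ 0.3277,  0.9448, -0.0012],
       [ 0.0003, -0.0014, -1.    ]]), 'contact_force': array([ 0.0016,  0.3374, -0.429 ]), 'torque': array([-0.0233,  0.0013,  0.0252]), 'grip_force': 0.0, 'finger_gap': 1.000303567922754}
```

View pics/s0.png

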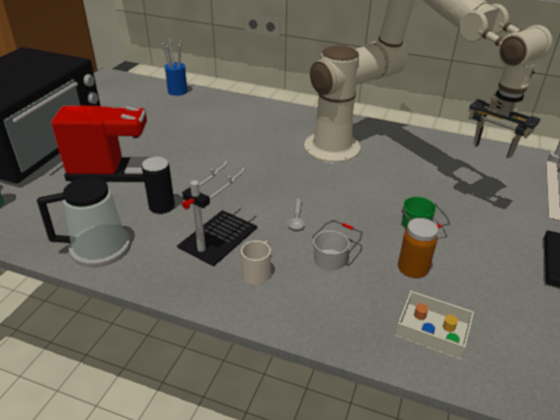

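View pics/t0.png

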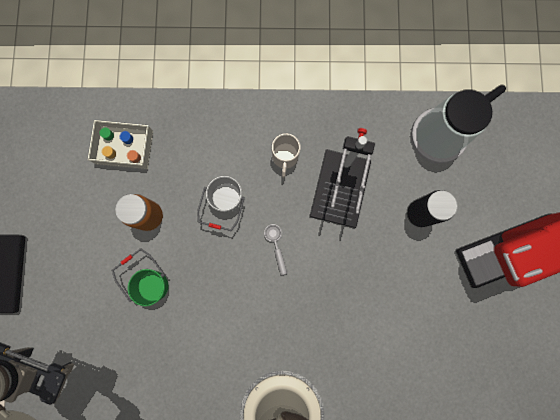

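Two pails could be confused: grey at scene (331,250) / top (224,197), and green at scene (418,213) / top (148,287). The grey aluminium one is the target, with its red sleeve at scene (348,226) / top (215,226). The hanger is at scene (218,236) / top (342,188). I'll check the choice in one close crop.

```bash
python3 - <<'E'
from h import *
a=load('s0')['frame'];b=load('t0')['frame']
def c(f,x,y,w=80,h=60): return cv2.resize(f[y:y+h,x:x+w],(400,300),interpolation=cv2.INTER_CUBIC)
cv2.imwrite('pics/c1.png',np.vstack([np.hstack([c(a,295,212),c(b,185,170,)]),np.hstack([c(a,170,155,120,90),c(b,290,140,140,105)])]))
E
```

```text
(no output)
```

View pics/c1.png

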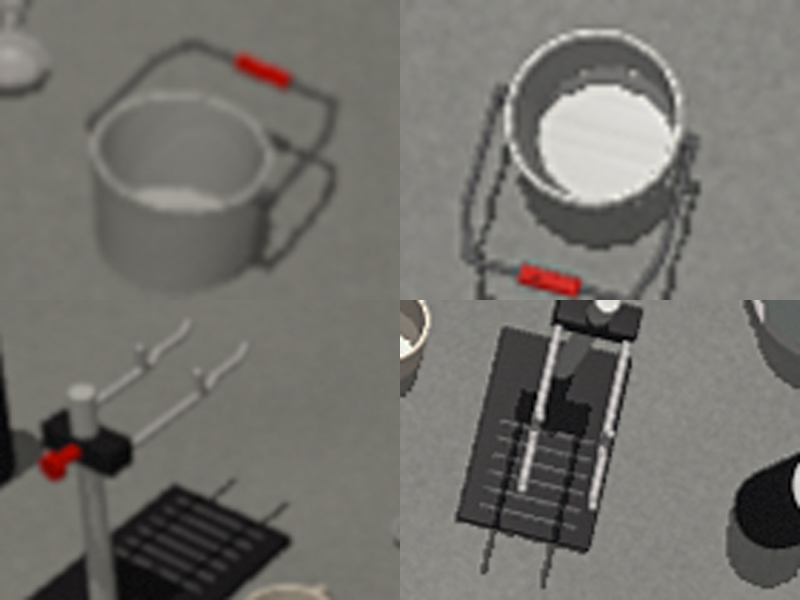

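The crops show the grey pail with its handle folded out towards the robot: sleeve at scene ≈(347.3,225.9) / top ≈(214.5,225.4). The hanger arms point at the robot as well, with pin tops at scene ≈(212.7,169) and (229.5,176.5).

```bash
python3 - <<'E'
from h import *
np.set_printoptions(precision=4,suppress=True)
a=load('s0');b=load('t0')
S=lambda x,y:(a,295+x/5-.4,212+y/5-.4); T=lambda x,y:(b,185+x/5-.4,170+y/5-.4)
s,e=tri(S(263,71),T(149,279));print('sleeve',s,e)
r,e=tri(S(181,153),T(196,119));print('rim',r,e)
print('ends',[tri(S(*p),T(*q))[0] for p,q in(((237,61),(121,272)),((290,82),(178,286)))])
S=lambda x,y:(a,170+x/3.333-.35,155+y/3.333-.35); T=lambda x,y:(b,290+x/2.857-.33,140+y/2.857-.33)
P={}
# scene-left arm = robot's right?  try both pairings
for n,p,q in(('tipA',(187,22),(192,206)),('tipB',(245,45),(121,188)),('pinA',(143,48),(209,134)),('pinB',(199,72),(141,117))):
    print(n,tri(S(*p),T(*q)))
cs=[onz(*T(*c),0.012) for c in((103,28),(58,220),(190,250))];print('base',cs)
c0,c1,c2=cs;print(np.linalg.norm(c0-c1),np.linalg.norm(c2-c1)); d=(c0-c1);print('stand x dir',np.degrees(np.arctan2(d[1],d[0])),'ctr',(c0+c2)/2)
for n,f,u,v in(('mug',b,285,152),('spoonbowl',b,272,233),('spoonend',b,284,274),('jar',b,139,212),('frother',b,428,212)): print(n,onz(f,u,v,0.05))
E
```

```text
sleeve [0.5184 0.1924 0.0632] [np.float64(0.00016817285992885126), np.float64(0.00016817285992875092)]
rim [0.6088 0.1687 0.0658] [np.float64(0.0005093941578049002), np.float64(0.0005093941578048058)]
ends [array([0.5249, 0.1921, 0.0765]), array([0.5122, 0.1927, 0.05  ])]
tipA (array([ 0.5416, -0.1779,  0.2095]), [np.float64(0.0002357430679398527), np.float64(0.00023574306793984148)])
tipB (array([ 0.5564, -0.1168,  0.2099]), [np.float64(8.7454713407493e-05), np.float64(8.745471340742644e-05)])
pinA (array([ 0.6026, -0.1907,  0.2169]), [np.float64(0.0010712041438645495), np.float64(0.0010712041438644658)])
pinB (array([ 0.6169, -0.1324,  0.2164]), [np.float64(0.0012263072943361419), np.float64(0.0012263072943361026)])
base [array([ 0.755 , -0.1258,  0.012 ]), array([ 0.552 , -0.0787,  0.012 ]), array([ 0.5226, -0.2135,  0.012 ])]
0.20831702838339844 0.13799734063332514
stand x dir -13.062096525489787 ctr [ 0.6388 -0.1697  0.012 ]
mug [ 0.7351 -0.0034  0.05  ]
spoonbowl [0.5    0.0314 0.05  ]
spoonend [ 0.3861 -0.0034  0.05  ]
jar [0.5556 0.409  0.05  ]
frother [ 0.5644 -0.4109  0.05  ]
```

```bash
python3 -m jog '[[-10.67,-5.59,0,17.1],[-10.67,-5.59,0,17.1],[-10.67,-5.59,0,17.1],[-10.67,-5.59,0,17.1],[-10.67,-5.59,0,17.1],[-10.67,-5.59,0,17.1],[-10.67,-5.59,0,17.1],[-10.67,-5.59,0,17.1],[-10.67,-5.59,0,17.1],[-10.67,-5.59,0,17.1],[-10.67,-5.59,0,17.1],[-10.67,-5.59,0,17.1]]' 40 8
python3 -m jog '[[0,0,0,0],[0,0,0,0],[0,0,0,0],[0,0,0,0]]'
python3 - <<'E'
from h import *
np.set_printoptions(precision=4,suppress=True)
s=bot.read_state();print(s['tcp_pos'],s['eef_rot'],s['qpos'],s['contact_force'])
w=grab('wrist','w1');a=load('s0')
print(onz(a,170+82/3.333,155+92/3.333,0.22), [proj(a,(0.712,-0.186,z)) for z in(.2,.24,.28)])
print('bail ends',[tri((a,295+p[0]/5-.4,212+p[1]/5-.4),(load('t0'),185+q[0]/5-.4,170+q[1]/5-.4))[0] for p,q in(((237,66),(178,284)),((290,78),(121,274)))])
E
```

```text
clock: 1.15
tcp_pos: [0.5206, 0.1887, 0.2393]
eef_rot: [[0.261, 0.965, 0.001], [0.965, -0.261, -0.001], [-0.001, 0.001, -1.0]]
contact_force: [-0.5, 0.2, -0.7]
finger_gap: 0.433
grip_force: 0.0
clock: 1.48
tcp_pos: [0.5175, 0.1932, 0.2394]
eef_rot: [[0.25, 0.968, -0.001], [0.968, -0.25, 0.0], [0.0, -0.001, -1.0]]
contact_force: [-0.6, 0.1, 0.1]
finger_gap: 0.435
grip_force: 0.0
[0.5175 0.1932 0.2394] [[ 0.2501  0.9682 -0.0006]
 [ 0.9682 -0.2501  0.0002]
 [ 0.0001 -0.0006 -1.    ]] [0.1383 0.1006 1.6609 0.0003 1.3807 0.391 ] [-0.6164  0.1456  0.09  ]
[ 0.6842 -0.2021  0.22  ] [(np.float64(195.68437089145954), np.float64(195.5938848469685)), (np.float64(194.388207237036), np.float64(183.2582413553037)), (np.float64(193.0442654045876), np.float64(170.46789095314568))]
bail ends [array([0.5161, 0.1765, 0.0604]), array([0.5208, 0.2085, 0.0646])]
```

View pics/w1.png

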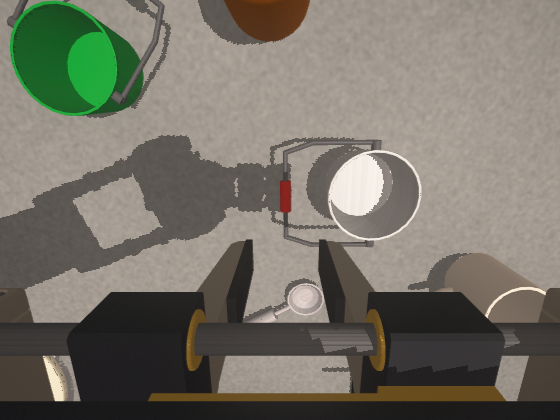

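The wrist view shows the grey pail at (375,195) and its sleeve at (285.5,196). The wire is vertical in the picture and the sleeve is centred between the fingers, so the roll is right.

```bash
python3 - <<'E'
from h import *
np.set_printoptions(precision=4,suppress=True)
a=load('s0');b=load('t0');w=load('w1')
p,e=tri((a,347.2,225.8),(b,214.4,225.4),(w,285.5,196));print(p,e)
for z in(.055,.06,.065,.07): print(z,onz(w,285.5,196,z))
r,e=tri((a,295+181/5-.4,212+153/5-.4),(b,185+196/5-.4,170+119/5-.4),(w,375.5,195.5));print('rim',r,e)
s=bot.read_state();d=s['eef_rot'].T@(p-s['tcp_pos']);print(d,d/.04); print(s['eef_rot'].T@(r-s['tcp_pos']))
E
```

```text
[0.5178 0.1922 0.0631] [np.float64(0.00039075253007601917), np.float64(0.0007004003588206278), np.float64(0.00090803444061199)]
0.055 [0.5165 0.1899 0.055 ]
0.06 [0.5168 0.191  0.06  ]
0.065 [0.5171 0.1922 0.065 ]
0.07 [0.5174 0.1934 0.07  ]
rim [0.6099 0.1688 0.0668] [np.float64(0.000599747350932014), np.float64(0.0013959152065430842), np.float64(0.0013448336487073959)]
[-0.001   0.0006  0.1764] [-0.0244  0.0152  4.4108]
[-0.0005  0.0957  0.1727]
```

```bash
python3 -m jog '[[-0.02,0.015,1,0],[-0.02,0.015,2,0],[-0.02,0.015,3,0],[-0.02,0.015,3.7,0],[-0.02,0.015,4.1,0],[-0.02,0.015,4.26,0],[-0.02,0.015,4.26,0],[-0.02,0.015,4.26,0],[-0.02,0.015,4.26,0]]'
python3 -m jog '[[0,0,0,0],[0,0,0,0],[0,0,0,0],[0,0,0,0],[0,0,0,0],[0,0,0,0],[0,0,0,0],[0,0,0,0]]' 8 10
```

```text
clock: 2.28
tcp_pos: [0.5201, 0.1918, 0.0712]
eef_rot: [[0.252, 0.968, 0.004], [0.968, -0.252, 0.0], [0.001, 0.003, -1.0]]
contact_force: [-0.4, 0.4, 0.2]
finger_gap: 0.432
grip_force: 0.0
clock: 2.95
tcp_pos: [0.5184, 0.1913, 0.069]
eef_rot: [[0.252, 0.968, -0.001], [0.968, -0.252, 0.0], [-0.0, -0.001, -1.0]]
contact_force: [-2.1, 0.8, -0.6]
finger_gap: 0.127
grip_force: 10.0
```

```bash
python3 -m jog '[[0,0.003,-0.1,0],[0,0.01,-0.2,0],[0,0.022,-0.3,0],[0,0.035,-0.41,0],[0,0.055,-0.51,0],[0,0.08,-0.61,0],[0,0.08,-0.61,0],[0,0.08,-0.61,0]]'
```

```text
clock: 3.62
tcp_pos: [0.5219, 0.1905, 0.094]
eef_rot: [[0.253, 0.968, 0.0], [0.968, -0.253, 0.0], [0.0, 0.0, -1.0]]
contact_force: [-1.2, 0.7, 0.5]
finger_gap: 0.124
grip_force: 10.0
```

```bash
python3 -m jog '[[0,0.025,-0.1,0],[0,0.06,-0.2,0],[0,0.1,-0.3,0],[0,0.14,-0.39,0],[0,0.18,-0.48,0],[0,0.23,-0.57,0],[0,0.23,-0.57,0],[0,0.23,-0.57,0]]'
```

```text
clock: 4.28
tcp_pos: [0.5309, 0.1882, 0.1168]
eef_rot: [[0.253, 0.968, 0.0], [0.968, -0.253, 0.0], [0.0, 0.0, -1.0]]
contact_force: [-2.9, 3.7, 1.8]
finger_gap: 0.127
grip_force: 10.0
```

```bash
python3 -m jog '[[0.015,-0.02,-0.01,0],[0.015,-0.02,-0.01,0],[0.015,-0.02,-0.01,0],[0.015,-0.02,-0.01,0]]'
python3 - <<'E'
from h import *
s=bot.read_state();print(s['tcp_pos'],s['contact_force'],s['torque'],s['eef_rot'].T@s['contact_force'])
E
```

```text
clock: 4.62
tcp_pos: [0.5305, 0.1888, 0.1168]
eef_rot: [[0.253, 0.968, 0.001], [0.968, -0.253, -0.0], [0.0, 0.001, -1.0]]
contact_force: [2.1, 0.3, -0.6]
finger_gap: 0.126
grip_force: 10.0
[0.53052297 0.18876633 0.11680438] [ 2.11209292  0.27291254 -0.55104917] [-0.05952754 -0.19837085  0.0209455 ] [0.79741936 1.9741581  0.55307783]
```

```bash
python3 -m jog '[[0.0,0.055,-0.09,0],[0.0,0.11,-0.18,0],[0.0,0.17,-0.26,0],[0.0,0.23,-0.34,0],[0.0,0.3,-0.42,0],[0.0,0.375,-0.495,0],[0.0,0.375,-0.495,0],[0.0,0.375,-0.495,0]]'
python3 - <<'E'
from h import *
s=bot.read_state();print(s['tcp_pos'],s['contact_force'],s['torque'],s['eef_rot'].T@s['contact_force'])
E
```

```text
clock: 5.28
tcp_pos: [0.545, 0.185, 0.1371]
eef_rot: [[0.253, 0.968, 0.001], [0.968, -0.253, 0.0], [0.0, 0.001, -1.0]]
contact_force: [-0.4, -1.0, -0.2]
finger_gap: 0.124
grip_force: 10.0
[0.54504981 0.18502229 0.13706413] [-0.39103419 -0.96030512 -0.16633906] [-0.0905969  -0.05115879  0.02572795] [-1.02798414 -0.13580175  0.16603866]
```

```bash
python3 -m jog '[[-0.005,0.075,-0.07,0],[-0.005,0.15,-0.14,0],[-0.005,0.23,-0.2,0],[-0.005,0.315,-0.265,0],[-0.005,0.4,-0.32,0],[-0.005,0.49,-0.377,0],[-0.005,0.49,-0.377,0],[-0.005,0.49,-0.377,0]]'
python3 - <<'E'
from h import *
s=bot.read_state();print(s['tcp_pos'],s['contact_force'],s['torque'],s['eef_rot'].T@s['contact_force'])
E
```

```text
clock: 5.95
tcp_pos: [0.5641, 0.1799, 0.152]
eef_rot: [[0.253, 0.968, 0.001], [0.968, -0.253, 0.0], [0.0, 0.001, -1.0]]
contact_force: [0.7, 0.5, 0.3]
finger_gap: 0.126
grip_force: 10.0
[0.56411975 0.17985496 0.15201916] [0.72540819 0.50771894 0.33008482] [0.05987903 0.00252406 0.08687201] [ 0.67468799  0.57382372 -0.32935393]
```

```bash
python3 -m jog '[[0,0.09,-0.048,0],[0,0.18,-0.092,0],[0,0.275,-0.133,0],[0,0.37,-0.171,0],[0,0.47,-0.206,0],[0,0.57,-0.235,0],[0,0.57,-0.235,0],[0,0.57,-0.235,0]]'
python3 - <<'E'
from h import *
s=bot.read_state();print(s['tcp_pos'],s['contact_force'],s['torque'],s['eef_rot'].T@s['contact_force'])
E
```

```text
clock: 6.62
tcp_pos: [0.5862, 0.1741, 0.1613]
eef_rot: [[0.253, 0.968, 0.001], [0.968, -0.253, 0.0], [0.0, 0.001, -1.0]]
contact_force: [1.4, 0.1, -0.7]
finger_gap: 0.128
grip_force: 10.0
[0.58618089 0.17409617 0.16131741] [ 1.36800053  0.07549475 -0.71109885] [ 0.09809763 -0.03836422  0.02557022] [0.41849213 1.30391833 0.7123537 ]
```

```bash
python3 -m jog '[[0,0.1,-0.023,0],[0,0.2,-0.042,0],[0,0.3,-0.056,0],[0,0.4,-0.066,0],[0,0.5,-0.071,0],[0,0.6,-0.072,0],[0,0.61,-0.072,0],[0,0.61,-0.072,0],[0,0.61,-0.072,0],[0,0.61,-0.072,0]]'
python3 - <<'E'
from h import *
s=bot.read_state();print(s['tcp_pos'],s['contact_force'],s['torque'],s['eef_rot'].T@s['contact_force'])
a=grab('scene','s2')['frame'];b=grab('top','t2')['frame'];w=grab('wrist','w2')['frame']
cv2.imwrite('pics/c2.png',np.hstack([cv2.resize(a[150:290,270:410],(420,420),interpolation=2),cv2.resize(w,(380,285),interpolation=3)[:, :].copy() if 0 else cv2.copyMakeBorder(cv2.resize(w,(380,285)),0,135,0,0,0)]))
E
```

```text
clock: 7.45
tcp_pos: [0.6095, 0.1681, 0.1643]
eef_rot: [[0.252, 0.968, 0.001], [0.968, -0.252, 0.0], [0.0, 0.001, -1.0]]
contact_force: [0.3, 0.8, 2.0]
finger_gap: 0.125
grip_force: 10.0
[0.6095108  0.16808578 0.16429792] [0.2677018  0.84781    2.03737634] [ 0.09904896 -0.03632414  0.00817161] [ 0.88857393  0.04681467 -2.03705502]
```

View pics/c2.png

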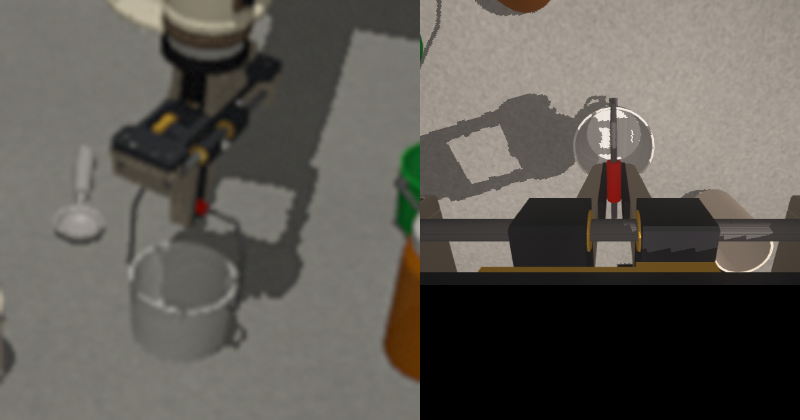

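The view shows the handle upright in line with the pail's centre, sleeve gripped, and the pail still standing in place. Next is the lift with a firmer grip.

```bash
python3 -m jog '[[0,0,0,0],[0,0,0,0],[0,0,-0.03,0],[0,0,-0.1,0],[0,0,-0.25,0],[0,0,-0.5,0],[0,0,-0.8,0],[0,0,-1.1,0],[0,0,-1.4,0],[0,0,-1.65,0],[0,0,-1.75,0],[0,0,-1.75,0]]' 8 30
python3 -m jog '[[0,0,0,0],[0,0,0,0],[0,0,0,0]]'
python3 - <<'E'
from h import *
np.set_printoptions(precision=4,suppress=True)
s=bot.read_state();print(s['tcp_pos'],s['contact_force'],s['torque'],s['eef_rot'].T@s['contact_force'])
R=s['eef_rot'];d=np.array([0.483,-0.133,s['tcp_pos'][2]])-s['tcp_pos'];print(R.T@d/.04)
print('tool y angle',np.degrees(np.arctan2(R[1,1],R[0,1])))
E
```

```text
clock: 8.6
tcp_pos: [0.6101, 0.1681, 0.2361]
eef_rot: [[0.252, 0.968, 0.003], [0.968, -0.252, 0.0], [0.001, 0.003, -1.0]]
contact_force: [0.3, 0.9, -3.4]
finger_gap: 0.121
grip_force: 30.0
clock: 8.85
tcp_pos: [0.6087, 0.168, 0.2329]
eef_rot: [[0.253, 0.968, -0.002], [0.968, -0.253, -0.0], [-0.001, -0.002, -1.0]]
contact_force: [-0.1, 0.4, -4.9]
finger_gap: 0.119
grip_force: 30.0
[0.6087 0.168  0.2329] [-0.1462  0.3804 -4.9487] [0.0027 0.1228 0.0198] [ 0.3344 -0.228   4.9489]
[-8.0741 -1.1398  0.0075]
tool y angle -14.625824340408128
```

```bash
python3 -m jog '[[-0.05,-0.01,0,0],[-0.2,-0.03,0,0],[-0.4,-0.06,0,0],[-0.7,-0.1,0,0],[-1.05,-0.15,0,0],[-1.4,-0.2,0,0],[-1.8,-0.25,0,0],[-2.2,-0.31,0,0],[-2.6,-0.37,0,0],[-3.0,-0.42,0,0],[-3.4,-0.48,0,0],[-3.8,-0.54,0,0]]'
python3 -m jog '[[-0.4,-0.06,0,-0.02],[-0.8,-0.11,0,-0.05],[-1.2,-0.17,0,-0.08],[-1.6,-0.23,0,-0.11],[-2.0,-0.28,0,-0.14],[-2.4,-0.34,0,-0.17],[-2.8,-0.4,0,-0.2],[-3.2,-0.45,0,-0.22],[-3.55,-0.5,0,-0.24],[-3.85,-0.54,0,-0.26],[-4.1,-0.57,0,-0.28],[-4.27,-0.6,0,-0.28]]'
python3 -m jog '[[0,0,0,0],[0,0,0,0],[0,0,0,0],[0,0,0,0],[0,0,0,0],[0,0,0,0],[0,0,0,0],[0,0,0,0]]'
python3 - <<'E'
from h import *
np.set_printoptions(precision=4,suppress=True)
s=bot.read_state();print(s['tcp_pos'],s['contact_force'],s['torque'],s['eef_rot'])
a=grab('scene','s3')['frame'];b=grab('top','t3');w=grab('wrist','w3')['frame']
cv2.imwrite('pics/c3.png',np.hstack([cv2.resize(a[130:270,150:290],(420,420),interpolation=2),cv2.copyMakeBorder(cv2.resize(w,(380,285)),0,135,0,0,0)]))
E
```

```text
clock: 9.85
tcp_pos: [0.549, 0.0245, 0.2341]
eef_rot: [[0.253, 0.967, 0.0], [0.967, -0.253, -0.0], [-0.0, 0.0, -1.0]]
contact_force: [1.0, -0.0, -4.2]
finger_gap: 0.12
grip_force: 30.0
clock: 10.85
tcp_pos: [0.4827, -0.1343, 0.2341]
eef_rot: [[0.23, 0.973, 0.0], [0.973, -0.23, -0.001], [-0.001, 0.0, -1.0]]
contact_force: [-0.3, -0.9, -4.9]
finger_gap: 0.119
grip_force: 30.0
clock: 11.52
tcp_pos: [0.4837, -0.1326, 0.2339]
eef_rot: [[0.228, 0.974, -0.0], [0.974, -0.228, 0.0], [0.0, -0.0, -1.0]]
contact_force: [-0.2, 0.4, -4.1]
finger_gap: 0.121
grip_force: 30.0
[ 0.4837 -0.1326  0.2339] [-0.2072  0.4255 -4.0509] [-0.0484  0.0548  0.0542] [[ 0.2284  0.9736 -0.0001]
 [ 0.9736 -0.2284  0.0001]
 [ 0.     -0.0001 -1.    ]]
```

View pics/c3.png

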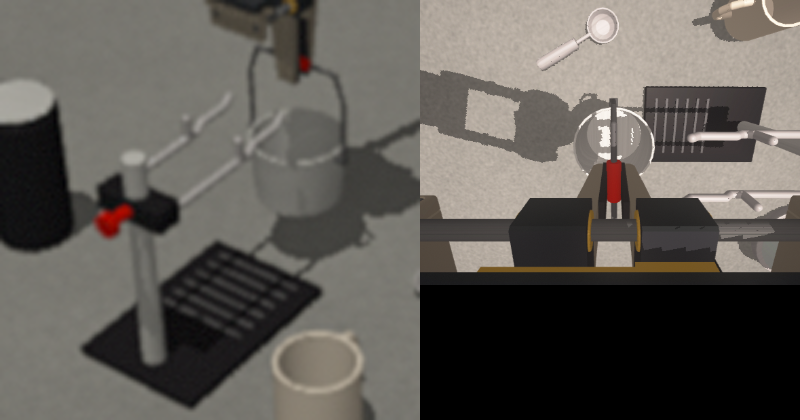

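The pail hangs upright just ahead of the hanger. In the full wrist picture the arm tips are at about (402,200) and (395,290), on either side of the sleeve's line as wanted.

```bash
python3 - <<'E'
from h import *
np.set_printoptions(precision=4,suppress=True)
w=load('w3');a=load('s0');b=load('t0')
T=lambda x,y:(b,290+x/2.857-.33,140+y/2.857-.33)
S=lambda x,y:(a,170+x/3.333-.35,155+y/3.333-.35)
B=tri((w,402,200),S(245,45),T(121,188));A=tri((w,395,290),S(187,22),T(192,206));print(B,A)
o=np.array([.639,-.169,0]);x=np.array([.9736,-.2284,0]);y=np.array([.2284,.9736,0])
for p in(B[0],A[0]): print('stand frame',(p-o)@x,(p-o)@y)
f=w['frame'];cv2.imwrite('pics/c4.png',cv2.resize(f[180:320,370:560],None,fx=4,fy=4,interpolation=2))
t=bot.read_state()['tcp_pos'];print('bow in stand',(t-o)@x,(t-o)@y)
E
```

```text
(array([ 0.5566, -0.1163,  0.2099]), [np.float64(0.0008033063992875484), np.float64(0.00030043640487648993), np.float64(0.0005324658348986926)]) (array([ 0.5433, -0.1764,  0.2095]), [np.float64(0.003267287625363124), np.float64(0.0014828971594988013), np.float64(0.002230419344493223)])
stand frame -0.09228826412733662 0.032443157544396764
stand frame -0.0914557434257004 -0.029009613556670248
bow in stand -0.15955518650883793 -0.00019862092133168956
```

View pics/c4.png

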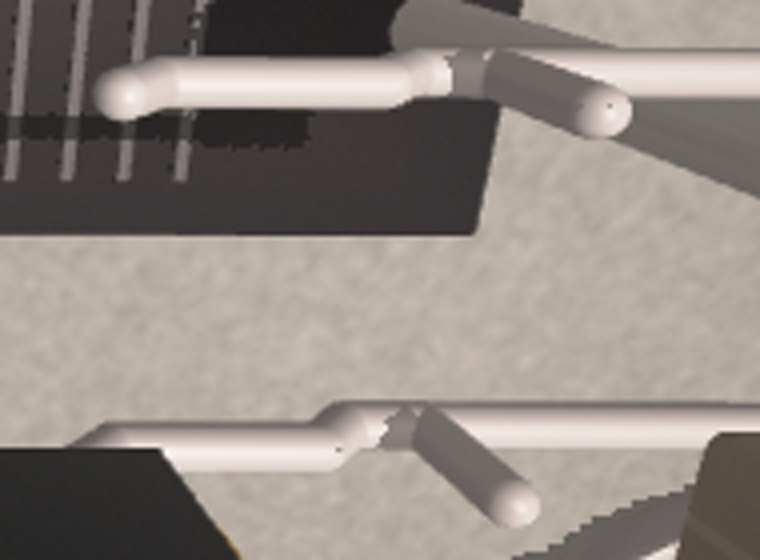

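The crop gives pin tops at wrist (522,208) and (500,306), and tip B at (400.7,203.7). Tip A is hidden by the gripper, so I drop that reading.

```bash
python3 - <<'E'
from h import *
np.set_printoptions(precision=4,suppress=True)
w=load('w3');a=load('s0');b=load('t0')
T=lambda x,y:(b,290+x/2.857-.33,140+y/2.857-.33)
S=lambda x,y:(a,170+x/3.333-.35,155+y/3.333-.35)
o=np.array([.639,-.169,0]);x=np.array([.9736,-.2284,0]);y=np.array([.2284,.9736,0])
for q in(((w,521.5,207.5),S(199,72),T(141,117)),((w,499.5,305.8),S(143,48),T(209,134)),((w,521.5,207.5),S(199,72)),((w,499.5,305.8),S(143,48)),((w,400.5,203.5),S(245,45),T(121,188))):
    p,e=tri(*q);print(p,np.array(e),'stand',(p-o)@x,(p-o)@y)
for q in((521.5,207.5),(499.5,305.8)):
    for z in(.215,.22): p=onz(w,*q,z);print(z,(p-o)@x,(p-o)@y)
E
```

```text
[ 0.6175 -0.1322  0.2173] [0.0008 0.0014 0.0013] stand -0.029334743772160003 0.030928853029061374
[ 0.6028 -0.191   0.2181] [0.0015 0.0019 0.0005] stand -0.03018275116285826 -0.029660517496141587
[ 0.6179 -0.1314  0.2176] [0.0009 0.0009] stand -0.02912947884785916 0.03180382241247734
[ 0.6029 -0.1906  0.2183] [0.0017 0.0017] stand -0.03017362024311541 -0.029278799585050655
[ 0.556  -0.1171  0.2096] [0.0006 0.0002 0.0005] stand -0.09266877757530133 0.03159585615407344
0.215 -0.026461958481713913 0.030215180327606426
0.22 -0.03050706432290236 0.031643660312256544
0.215 -0.026433497275210886 -0.033476864957025045
0.22 -0.030479465846249772 -0.030117720905501043
```

```bash
python3 -m jog '[[0,0.05,0,0],[0,0.2,0,0],[0,0.45,0,0],[0,0.75,0,0],[0,1.05,0,0],[0,1.4,0,0],[0,1.75,0,0],[0,2.1,0,0],[0,2.4,0,0],[0,2.6,0,0],[0,2.74,0,0],[0,2.74,0,0]]'
python3 -m jog '[[0,0,0,0],[0,0,0,0],[0,0,0.1,0],[0,0,0.2,0],[0,0,0.3,0],[0,0,0.38,0],[0,0,0.41,0],[0,0,0.41,0],[0,0,0.41,0],[0,0,0.41,0]]'
cat > st.py <<'E'
from h import *
np.set_printoptions(precision=4,suppress=True)
s=bot.read_state();o=np.array([.639,-.169,0]);x=np.array([.9736,-.2284,0]);y=np.array([.2284,.9736,0]);t=s['tcp_pos']
print('stand x,y,wire z',(t-o)@x,(t-o)@y,t[2]-.006,'F tool',s['eef_rot'].T@s['contact_force'],s['torque'])
E
python3 st.py
```

```text
clock: 12.67
tcp_pos: [0.591, -0.1581, 0.2337]
eef_rot: [[0.229, 0.973, 0.0], [0.973, -0.229, 0.0], [0.0, 0.0, -1.0]]
contact_force: [0.5, -0.2, -4.3]
finger_gap: 0.116
grip_force: 30.0
clock: 13.5
tcp_pos: [0.5905, -0.1579, 0.2178]
eef_rot: [[0.229, 0.973, 0.0], [0.973, -0.229, -0.0], [-0.0, 0.0, -1.0]]
contact_force: [0.6, 0.7, -3.6]
finger_gap: 0.118
grip_force: 30.0
stand x,y,wire z -0.04979507548105557 -0.0003172498956717825 0.2118199422973216 F tool [0.7988 0.4771 3.5845] [-0.1048  0.0722  0.0026]
```

```bash
python3 -m jog '[[0,0.05,0,0],[0,0.1,0,0],[0,0.15,0,0],[0,0.2,0,0],[0,0.2,0,0],[0,0.2,0,0],[0,0.2,0,0]]'; python3 st.py
python3 -m jog '[[0,0.03,0,0],[0,0.06,0,0],[0,0.06,0,0],[0,0.06,0,0],[0,0.06,0,0]]'; python3 st.py
```

```text
clock: 14.08
tcp_pos: [0.5981, -0.1597, 0.2175]
eef_rot: [[0.229, 0.973, 0.0], [0.973, -0.229, 0.0], [0.0, 0.0, -1.0]]
contact_force: [-0.6, -0.4, -3.7]
finger_gap: 0.12
grip_force: 30.0
stand x,y,wire z -0.0419090473779027 -0.00025856653582957576 0.21151214927195994 F tool [-0.5148 -0.4621  3.7382] [-0.0669  0.1019  0.022 ]
clock: 14.5
tcp_pos: [0.6004, -0.1603, 0.2175]
eef_rot: [[0.229, 0.973, -0.0], [0.973, -0.229, 0.0], [-0.0, -0.0, -1.0]]
contact_force: [-0.2, -0.3, -3.8]
finger_gap: 0.119
grip_force: 30.0
stand x,y,wire z -0.03958030098659291 -0.00030742899977749907 0.21153119392004618 F tool [-0.367  -0.1117  3.8441] [-0.1008  0.0931 -0.0051]
```

```bash
for i in 1 2; do python3 -m jog '[[0,0.015,0,0],[0,0.03,0,0],[0,0.03,0,0],[0,0.03,0,0]]' >/dev/null; python3 st.py; done
```

```text
stand x,y,wire z -0.038297331187129476 -0.00031504242930628374 0.2115948425250293 F tool [-0.3439  0.2031  2.8973] [-0.0941  0.0228  0.0068]
stand x,y,wire z -0.0371016299573391 -0.0002874283398997036 0.21155279633246427 F tool [-0.1832  0.1136  4.5543] [-0.0895  0.0702  0.0188]
```

```bash
python3 -m jog '[[0,0.01,0,0],[0,0.02,0,0],[0,0.02,0,0],[0,0.02,0,0]]' >/dev/null; python3 st.py;  python3 -m jog '[[0,0.01,0,0],[0,0.02,0,0],[0,0.02,0,0],[0,0.02,0,0]]' >/dev/null; python3 st.py
```

```text
stand x,y,wire z -0.03646401133517247 -0.00028890308199164397 0.21149542508056265 F tool [ 0.382  -1.1372  3.4032] [ 0.0225  0.2264 -0.0401]
stand x,y,wire z -0.036088969132887026 -0.00026935236343322003 0.2114349072575193 F tool [ 0.1136 -4.3743  0.8815] [ 0.0944  0.7632 -0.0525]
```

```bash
python3 -m jog '[[0,-0.03,0,0],[0,-0.075,0,0],[0,-0.075,0,0],[0,-0.075,0.06,0],[0,-0.075,0.12,0],[0,-0.075,0.18,0],[0,-0.075,0.24,0],[0,-0.075,0.26,0],[0,-0.075,0.26,0],[0,-0.075,0.26,0],[0,-0.075,0.26,0]]' >/dev/null; python3 st.py;  python3 -m jog '[[0,0,0.015,0],[0,0,0.03,0],[0,0,0.03,0],[0,0,0.03,0]]' >/dev/null; python3 st.py
```

```text
stand x,y,wire z -0.03838424233299038 -0.00031769475598683757 0.20179316026490518 F tool [ 0.9637 -2.2464 -1.8912] [0.0966 0.4872 0.0172]
stand x,y,wire z -0.038317189500905506 -0.00031272373520794394 0.20156181014663466 F tool [-0.0454 -4.7946 -7.7364] [ 0.295   0.8842 -0.0118]
```

```bash
python3 -m jog '[[0,0,-0.02,0],[0,0,-0.05,0],[0,0,-0.05,0],[0,0,-0.05,0]]' >/dev/null; python3 st.py; python3 - <<'E'
from h import *
a=grab('scene','s4')['frame'];w=grab('wrist','w4')['frame'];grab('top','t4')
cv2.imwrite('pics/c5.png',np.hstack([cv2.resize(a[150:225,180:260],(400,375),interpolation=2),cv2.resize(w[180:330,205:365],(400,375),interpolation=2)]))
E
```

```text
stand x,y,wire z -0.03845016420079523 -0.0002908644468799023 0.20184133114833566 F tool [ 1.608  -2.0611 -1.1406] [ 0.0537  0.2604 -0.0042]
```

View pics/c5.png

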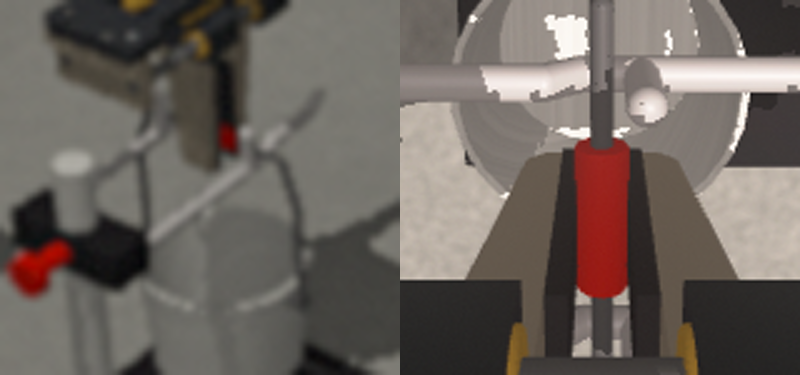

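The wrist crop shows the wire lying across the arm in the dip, just on the tip side of the stop pin. I'll take off the leftover pressing force and then open slowly.

```bash
python3 -m jog '[[0,-0.02,-0.01,0],[0,-0.02,-0.01,0],[0,-0.02,-0.01,0],[0,-0.02,-0.01,0]]' >/dev/null; python3 st.py; python3 -m jog '[[0,-0.02,0,0],[0,-0.02,0,0],[0,-0.02,0,0]]' >/dev/null; python3 st.py
```

```text
stand x,y,wire z -0.03932987946393468 -0.00031580624088250396 0.2020477723331847 F tool [0.7382 1.2687 2.5673] [-0.1047 -0.0915 -0.0261]
stand x,y,wire z -0.04036696771066192 -0.0002977489469297031 0.20210500373534948 F tool [-0.7056 -0.9383  2.9056] [-0.0747  0.0055  0.0217]
```

```bash
python3 -m jog '[[0,0.015,0.005,0],[0,0.02,0.012,0],[0,0.02,0.012,0],[0,0.02,0.012,0]]' >/dev/null; python3 st.py
```

```text
stand x,y,wire z -0.03960612965483568 -0.00029160008746047255 0.20196162190479308 F tool [ 0.7255 -2.7573  0.1494] [ 0.0067  0.4941 -0.0278]
```

```bash
python3 -m jog '[[0,-0.01,0,0],[0,-0.01,0,0],[0,-0.01,0,0]]' 8 4; python3 -m jog '[[0,0,0,0],[0,0,0,0],[0,0,0,0],[0,0,0,0],[0,0,0,0],[0,0,0,0]]' 34 4; python3 st.py
```

```text
clock: 18.73
tcp_pos: [0.6007, -0.1603, 0.2081]
eef_rot: [[0.229, 0.973, 0.001], [0.973, -0.229, -0.0], [-0.0, 0.001, -1.0]]
contact_force: [1.6, -0.9, -0.8]
finger_gap: 0.131
grip_force: 4.0
clock: 19.23
tcp_pos: [0.6003, -0.1602, 0.208]
eef_rot: [[0.229, 0.973, 0.0], [0.973, -0.229, -0.0], [-0.0, 0.0, -1.0]]
contact_force: [0.7, 0.5, -0.4]
finger_gap: 0.371
grip_force: 0.0
stand x,y,wire z -0.039729920866160014 -0.0003123336568532718 0.20195486576356242 F tool [0.6116 0.5746 0.3929] [-0.0607  0.0943 -0.006 ]
```

Released with no load on the tool. I'll withdraw straight up and look.

```bash
python3 -m jog '[[0,0,-0.1,0],[0,0,-0.3,0],[0,0,-0.6,0],[0,0,-1,0],[0,0,-1.4,0],[0,0,-1.8,0],[0,0,-2.2,0],[0,0,-2.5,0],[0,0,-2.5,0],[0,0,-2.5,0],[0,0,-2.5,0],[0,0,-2.5,0]]'; python3 - <<'E'
from h import *
a=grab('scene','s5')['frame'];w=grab('wrist','w5')['frame']
cv2.imwrite('pics/c6.png',np.hstack([cv2.resize(a[140:260,160:280],(400,400),interpolation=2),cv2.resize(w[130:330,180:380],(400,400),interpolation=2)]))
E
```

```text
clock: 20.23
tcp_pos: [0.5997, -0.16, 0.3065]
eef_rot: [[0.229, 0.973, -0.002], [0.973, -0.229, 0.001], [0.0, -0.002, -1.0]]
contact_force: [-0.5, 0.6, -0.1]
finger_gap: 0.374
grip_force: 0.0
```

View pics/c6.png

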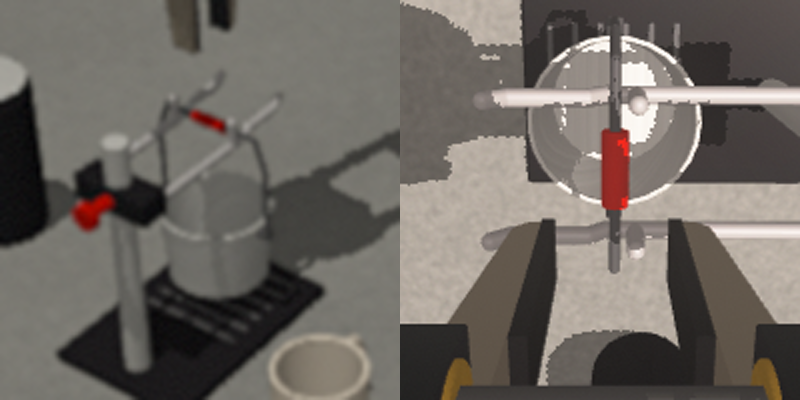

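The pail hangs upright. Its wire lies across both arms next to the stop pins, with the sleeve at crop (615,170), midway between the arms. The gripper is clear, so I'm handing the job in.

```bash
python3 -c "
from rig import bot
print(bot.close_job())"
```

```text
the job is handed in; nothing more can be done
None
```

The aluminium pail now hangs upright by its handle with the wire across both hanger arms at the stop pins, the gripper is well clear, and the job was handed in at about 20 s; no verdict was returned.

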